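# Take the pusher off the slicer and lay it in the wash tray

### The job

The vegetable slicer is done for the day: slide its white pusher up the sloping rails to the very top, where the rail lips are cut away, lift it straight off the bed there, and set it gently down in the steel wash tray, upright and flat on the tray's floor. Keep the fingers off the blade, do not drop the pusher, and leave the peeler, the tin and the spice jar where they are.

Things in the scene. Friction and masses are not known exactly. Their poses are not given: they have to be found in the camera images.
- bed_center (a point): Steel vegetable slicer, fixed, 350 mm long, 132 mm wide; its bed slopes up at 25 degrees, low end toward the robot. This point: centre of the bed's surface, 104 mm above the table; x up the slope along the rails, y across, z square to the bed. The T-rails' heads, 10 to 14 mm above the bed, reach out to y = +-64 mm. End stops rise to 21 mm above the bed; a carrying handle at the top reaches x = 198 mm.
- lift_point (a point): Point fixed on the slicer where pusher_center stands when the pusher is at the top of the rails, 2 mm short of the upper stop. Axes as the slicer's. The rails' outer lips are cut away at the top: the pusher can be lifted (along z) only with its centre within 5 mm of this point along x. Below that its toes run under the lips and it can only slide along x. Lifted 20 mm it is clear of everything.
- blade: The slicer's slanting steel blade, 16 by 90 mm, lying across the middle of the bed; origin at its centre on the bed. The pusher slides over it with about 10 mm to spare.
- pusher_center (a point): Centre, half-way up, of the white pusher, a loose carriage on the rails, 0.2 to 0.3 kg: 84 mm along x (along the rails), 140 along y, 71 high along z; underside 35 mm below this point. Black grip bar on top: 30 mm thick along x, 72 long along y, flat sides from 6 mm below to 30 above this point: grip it across x, square to the bed, about 15 mm above the point. Slides with 2 mm of play and 2 to 4 N when not pressed down; stays where left.
- tray_floor (a point): Centre of the floor of the loose steel wash tray: 146 by 206 mm outside, 140 by 200 inside, floor 3 mm thick, walls 22 mm high, 0.5 kg. y runs along its long side, z up. The pusher lies flat in it only with its 140 mm length (its y) along the tray's long side, either way round, within about 25 degrees; its centre is then 35 mm above this point.
- peeler_mid (a point): Black-handled peeler lying on the table, 170 mm long, a bystander; its middle.
- tin_mid (a point): Food tin with a gold lid, 75 mm across, 110 mm high, a bystander; its middle.
- spice_jar_mid (a point): Spice jar with a green cap, 41 mm across, 103 mm high, a bystander; its middle.

How it is judged:
On the way, in this order (a step that is already met when the one before it is completed fails the run):
1. the pusher is slid up to the top of the rails, still seated on them (x of pusher_center in the frame of bed_center above 0.099 m and z of pusher_center in the frame of bed_center between 0.03 and 0.047 m), for 0.1 s.
2. the pusher is lifted clear of the rails (z of pusher_center in the frame of bed_center above 0.062 m), for 0.1 s.
At the end, for the whole second after the job is handed in: The pusher lies in the tray on the table, flat on the tray's floor (centre 31 to 39 mm above it, tilted less than 0.06 rad), upright, within the walls, released and at rest (x of pusher_center in the frame of tray_floor between -0.035 and 0.035 m and y of pusher_center in the frame of tray_floor between -0.037 and 0.037 m and z of pusher_center in the frame of tray_floor between 0.031 and 0.039 m and angle between pusher_center's own z axis and vertical below 0.06 rad and height (world z) of tray_floor below 0.008 m and linear speed of pusher below 0.02 m/s); the robot touches nothing.
It fails at once if the fingers touch the blade (contact force between the fingers and blade above 1 N).
It fails at once if the pusher is dropped (moves faster than 0.7 m/s while no finger touches it) (linear speed of pusher above 0.7 m/s and contact force between the fingers and pusher below 0.2 N).
It fails at once if the peeler, the tin or the spice jar is moved by more than 30 mm (distance of any of peeler_mid, tin_mid, spice_jar_mid from where it was at the start of the episode above 0.03 m).
It also fails if it takes over 48 s, if anything falls off the work surface, if the arm or the gripper's body presses on something with over 40 N, if the wrist force passes 120 N, or if a joint passes its speed limit or range.

### The arm

A 6-joint arm with a two-finger parallel gripper is mounted at the origin on a cart in front of the work surface, level with it; the furniture and walls round the work are solid. World frame = base frame: x ahead of the robot, y to its left, z up, the work surface at z = 0. Lengths are in m, angles in rad, forces in N, time in s.
With the tool pointing down it reaches from about 0.3 to 0.775 m from the base axis. Payload 14.6 kg.
Tool frame: the origin (TCP) lies at the very end of the fingers, on their centre line; the grasp point (between the pads) lies ctrl.grip_depth behind it (ctrl.grip_depth is the distance from the TCP to the grasp point, in m); z points along the fingers, y is the line along which they close (so a half turn about z gives the same grasp; the last joint's range is limited). The gripper opens to 85 mm and grips with 20 to 120 N. Pads are 22 mm wide; open, the fingers measure 114 mm over their backs; the gripper's body (76 mm by 85 mm) begins 54 mm behind the grasp point. The pads swing forward as they close: fully open they stand 13 mm farther back than shut.
Start: joints at [1.046, 0.3, 1.521, -0, 1.321, -0.067], TCP at [0.243, 0.493, 0.231] pointing down, gripper open.
Joint ranges: [-3.03, 3.03], [-0.79, 2.21], [0.23, 2.52], [-1.04, 4.18], [0, 3.07], [-2.55, 2.55]. Speed limits (rad/s): [2.22, 2.22, 2.57, 3.14, 3.14, 3.14].

### API

Orientations are given as a rotation vector (axis times angle).
In Python, from plant import ctrl, get_image, camera_params, sign_off, nets gives the robot as it stands.
- The arm moves only by the tool drive_tool, never from a script. Its argument "series" is a list of rows, each a list of 3 entries, a list of its own where there are three numbers: the shift along the tool's x, y, z in m, then the turn, a rotation vector about the tool's x, y, z in rad, then the finger opening in m, from 0 to 0.0854. A call has 1 to 12 rows; each row is the pose to reach, as a shift and turn from the pose commanded when the call began, along the tool's axes at that moment; what a row does not reach only later rows make up. A row lasts 1/12 s, in which the tool goes at most 41.7 mm and 7.16 degrees, less where a joint would pass 70% of its speed; a pose out of reach is approached as far as the arm can. A call with a gripper value outside its range is refused whole. The fingers move at their own pace and stop on an object; "squeeze" is the grip in N (left out, the last holds). Time passes only in rows, so rows that repeat a pose let the fingers close. It gives the time, the measured TCP pose, the force, the opening and the grip force at its end, in the units of the state.
- ctrl.state(): the state, without advancing time (a new reading comes with each control period).
- get_image(name): name is "side" or "top" or "wrist"; returns (picture, depth): 400x640x3 uint8, red, green, blue; 400x640 float32, m along the optical axis (not along the pixel's ray), 0 where there is no reading.
- camera_params(name): a dict with "intrinsics" (3x3 intrinsics, pixels), "world_from_camera" (4x4, takes a point from camera to world coordinates); the wrist camera has in their place "mount" (4x4, takes a point from camera to tool coordinates, whose origin is the TCP and whose axes are the flange's). Camera axes: x right, y down, z forward; pixel columns grow to the right and rows downward; lengths in m; the calibration is good to about 2 mm. A picture is of the moment at which its call begins: read the wrist's pose just before it. camera_params takes no time and is no camera call.
- sign_off(): hands the job in; it is judged then, once.
Trained networks look in the newest picture that a camera, given by its name, has taken for a name from the list of things; names that differ only in an ending like _2 or _b are one class to them, and where a whole thing is asked for, a point or a joint stands for the part that bears it (a point fixed in the world has none). Each returns a list of dicts, best first, with "p" (0 to 1); they miss things now and then, are a little off and sometimes report something else, mostly with a low value. They report only what shows in the picture. A call takes as long as a camera call.
- nets.find_in(target, camera): "centre" ([column, row] in pixels, amid what is visible of it).
- nets.spot_point(target, camera): "centre" ([column, row] in pixels: a listed point, or the origin of a listed thing).
The state is a dict: "time": time; "joints": joint angles; "qd": joint speeds; "tau": joint torques, N m; "tcp_pos": TCP position; "tool_rot": TCP orientation; "contact_force": force on the tool from outside, world axes, zero at the start; "torque": the same for the moment, N m; "finger_gap": finger opening in m; "grip_force": force on a finger pad.
Only numpy, scipy, OpenCV 4.12 (cv2) and the standard library are available. Lean on these libraries where they do the work, as an engineer would, in place of code of your own. Each camera call takes 0.05 s, during which the arm holds its last target. There are 200 camera calls.

## Working session

There is one attempt and no reset: what is moved stays moved. The work goes in short steps, Python scripts to look and compute and a tool call to move; the robot and the scene stay as the last step left them, time stands still between calls to the robot, and variables do not carry over. Pictures are saved under pics/ and viewed, at most 10 in all, crops included, and the job is handed in when it is done.

Besides the shell and the picture viewer there is one more tool, called after "Request:" as name(argument=value, ...), one argument or row to a line, values as JSON. drive_tool: Moves the arm, as the interface text tells. Its arguments: {"type":"object","properties":{"series":{"type":"array"},"squeeze":{"type":"number"}},"required":["series"]}

```bash
mkdir -p pics; ls
cat > h.py <<'E'
import numpy as np, cv2
from plant import ctrl,get_image,camera_params,sign_off,nets
from scipy.spatial.transform import Rotation as R
def cam(n):
    p=camera_params(n); K=np.array(p["intrinsics"])
    if n=="wrist":
        s=ctrl.state(); T=np.eye(4); T[:3,:3]=R.from_rotvec(s["tool_rot"]).as_matrix(); T[:3,3]=s["tcp_pos"]
        return K,T@np.array(p["mount"])
    return K,np.array(p["world_from_camera"])
def look(n,save=None):
    K,T=cam(n); im,d=get_image(n)
    if save: cv2.imwrite("pics/"+save,im[:,:,::-1])
    return K,T,im,d
def cloud(K,T,d):
    v,u=np.mgrid[:d.shape[0],:d.shape[1]]
    c=np.stack([(u-K[0,2])/K[0,0]*d,(v-K[1,2])/K[1,1]*d,d],-1)
    return c@T[:3,:3].T+T[:3,3]
E
python3 - <<'E'
from h import *
np.set_printoptions(precision=4,suppress=True)
s=ctrl.state();print(s["time"],s["tcp_pos"],s["tool_rot"],ctrl.grip_depth)
for n in["top","side"]:
    K,T,im,d=look(n,n+"0.png");P=cloud(K,T,d);np.save(n+".npy",P);np.save(n+"im.npy",im)
    print(n,T[:3,3],T[:3,2])
    for t in["bed_center","lift_point","blade","pusher_center","tray_floor","peeler_mid","tin_mid","spice_jar_mid"]:
        for f in("spot_point",):
            r=getattr(nets,f)(t,n)
            for q in r[:2]:
                u,v=np.round(q["centre"]).astype(int);print(t,q["p"],u,v,P[v,u] if 0<=v<400 and 0<=u<640 else 0)
E
```

```text
pics
0.0 [0.243  0.4932 0.2307] [-0.7128 -3.0593  0.0018] 0.0187
top [ 0.3619 -0.0087  1.5649] [ 0.1293 -0.0126 -0.9915]
bed_center 0.89 394 203 [ 0.5447 -0.2304  0.1025]
lift_point 0.74 396 176 [ 0.6205 -0.2306  0.1393]
blade 0.55 211 255 [0.3795 0.3295 0.013 ]
blade 0.48 391 197 [ 0.56   -0.2185  0.1221]
pusher_center 0.78 394 224 [ 0.477  -0.2224  0.1566]
tray_floor 0.75 299 206 [0.5406 0.0589 0.0053]
peeler_mid 0.9 209 254 [0.3825 0.3366 0.0102]
tin_mid 0.6 228 152 [0.6892 0.2738 0.1042]
tin_mid 0.49 295 204 [ 0.5478  0.0723 -0.0032]
spice_jar_mid 0.56 452 179 [ 0.6217 -0.4064  0.1028]
side [-0.1091 -1.1819  0.7029] [ 0.4434  0.7995 -0.4053]
bed_center 0.88 362 224 [ 0.544  -0.2189  0.1087]
lift_point 0.89 388 193 [ 0.6543 -0.1773  0.1557]
blade 0.43 367 220 [ 0.5583 -0.2203  0.1172]
pusher_center 0.81 342 230 [ 0.4592 -0.2587  0.132 ]
tray_floor 0.82 307 217 [0.5374 0.0772 0.0043]
peeler_mid 0.56 232 197 [0.3803 0.3189 0.0156]
tin_mid 0.9 315 173 [0.6628 0.2527 0.0678]
spice_jar_mid 0.61 436 273 [ 0.6131 -0.4302  0.0551]
spice_jar_mid 0.43 368 220 [ 0.5593 -0.2234  0.1183]
```

Run:
```python
import cv2
a=cv2.imread("pics/top0.png")[110:310,180:500];b=cv2.imread("pics/side0.png")[120:340,200:500]
cv2.imwrite("pics/c0.png",cv2.resize(a,(800,500),interpolation=cv2.INTER_CUBIC));cv2.imwrite("pics/c1.png",cv2.resize(b,(800,587),interpolation=cv2.INTER_CUBIC))
```

```text
(no output)
```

View pics/c0.png

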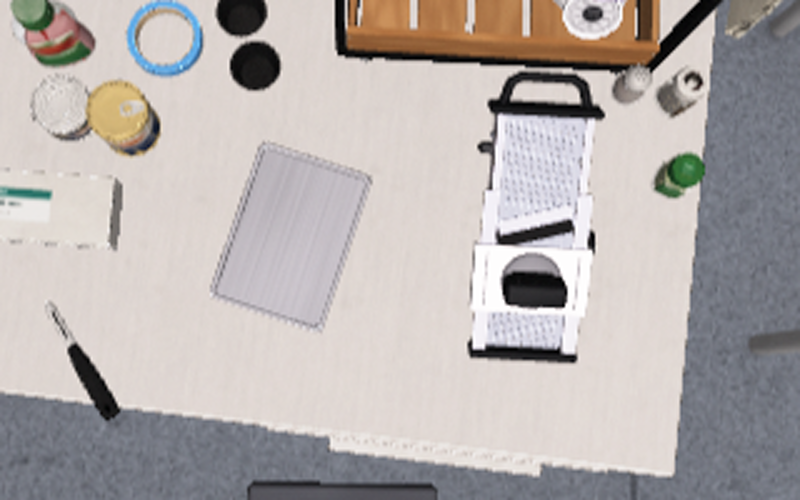

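View pics/c1.png

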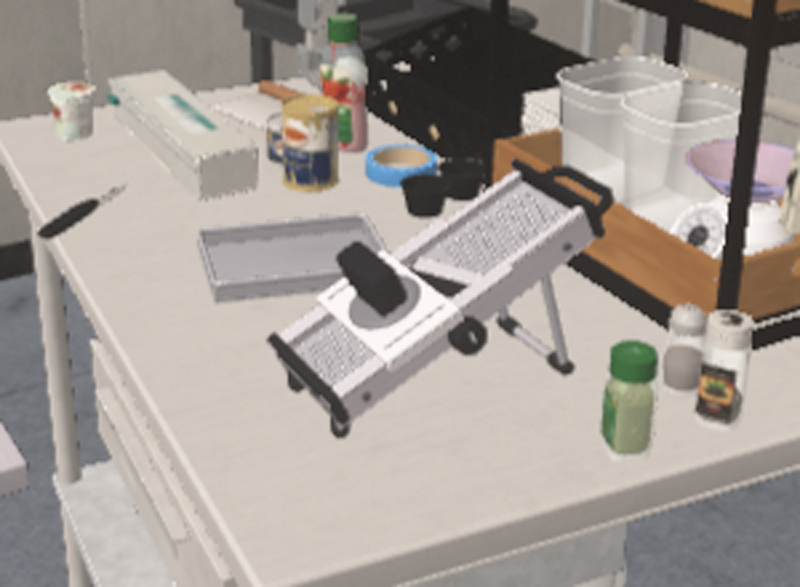

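Top view: tray left of the slicer, yawed; the pusher sits below the blade (crop ≈530,280), the grip bar dark and leaning toward the robot; crate and rack post lie behind the slicer's handle. The side view agrees. Now fit yaws and positions from depth.

```bash
cat > fit.py <<'E'
from h import *
from scipy.optimize import least_squares
np.set_printoptions(precision=4,suppress=True)
for n in["top","side"]:
    P=np.load(n+".npy");im=np.load(n+"im.npy").astype(int)
    # bed plane: points near bed above blade
    def rect(m,name):
        q=P[m][:,:2].astype(np.float32); r=cv2.minAreaRect(q); print(n,name,len(q),r)
    X,Y,Z=P[...,0],P[...,1],P[...,2]
    near=(abs(Y+.228)<.055)&(X>.58)&(X<.66)&(Z>.1)&(Z<.2)
    q=P[near]
    nn=None
    for it in range(5):
        c=q.mean(0);nn=np.linalg.svd(q-c,full_matrices=False)[2][2];nn*=np.sign(nn[2])
        q=q[abs((q-c)@nn)<.004]
    print(n,"plane",nn,"tilt",np.degrees(np.arccos(nn[2])),"yaw",np.degrees(np.arctan2(-nn[1],-nn[0])),"z at .546,-.226",c[2]-((np.array([.546,-.226])-c[:2])@nn[:2])/nn[2],len(q))
    sl=(abs(Y+.23)<.1)&(X>.37)&(X<.72)&(Z>.06)&(Z<.30)
    rect(sl,"slicer")
    dark=(im.max(-1)<70)&(abs(Y+.23)<.06)&(X>.4)&(X<.53)&(Z>.125)
    print("bar",P[dark].min(0),P[dark].max(0),np.median(P[dark],0),dark.sum())
    # tray rim points
    t=(Z>.014)&(Z<.035)&(X>.4)&(X<.7)&(abs(Y-.07)<.14); rect(t,"tray")
E
python3 fit.py
```

```text
top plane [-0.4369  0.0163  0.8993] tilt 25.928017999211885 yaw -2.132968035245576 z at .546,-.226 0.10646708162950386 615
top slicer 4152 ((0.5579028725624084, -0.22931261360645294), (0.14597509801387787, 0.32599323987960815), 88.36988830566406)
bar [ 0.4543 -0.2582  0.126 ] [ 0.4941 -0.1871  0.1626] [ 0.4717 -0.2215  0.1503] 310
top tray 420 ((0.5464509129524231, 0.06825912743806839), (0.15041029453277588, 0.21026556193828583), 72.89933776855469)
side plane [-0.442  -0.0176  0.8968] tilt 26.253715313253434 yaw 2.2824936147179433 z at .546,-.226 0.10668000641847528 569
side slicer 4822 ((0.555378794670105, -0.23072348535060883), (0.15327899158000946, 0.3267800211906433), 87.94149017333984)
bar [ 0.4489 -0.2632  0.1252] [ 0.4848 -0.1921  0.1578] [ 0.4596 -0.2423  0.1461] 287
side tray 497 ((0.542112410068512, 0.06608347594738007), (0.15956540405750275, 0.21045565605163574), 72.67511749267578)
```

```bash
cat >> h.py <<'E'
def slicerR(yaw):
    return (R.from_euler('z',yaw,degrees=True)*R.from_euler('y',-25,degrees=True)).as_matrix()
def toolR(S): # tool y=S x, z=-S z
    y=S[:,0];z=-S[:,2];return np.stack([np.cross(y,z),y,z],1)
def rel(p,Rg):
    s=ctrl.state();R0=R.from_rotvec(s["tool_rot"]).as_matrix()
    rv=R.from_matrix(R0.T@Rg).as_rotvec()
    print("shift",np.round(R0.T@(np.array(p)-s["tcp_pos"]),4).tolist(),"turn",np.round(rv,4).tolist())
E
python3 - <<'E'
from h import *
np.set_printoptions(precision=4,suppress=True)
S=slicerR(-1.8);O=np.array([.546,-.228,.104])
for n in["top","side"]:
    P=np.load(n+".npy");im=np.load(n+"im.npy").astype(int);X,Y,Z=P[...,0],P[...,1],P[...,2]
    B=(P-O)@S
    dark=(im.max(-1)<70)&(abs(Y+.23)<.06)&(X>.4)&(X<.53)&(B[...,2]>.057)
    print(n,np.percentile(B[dark],[3,50,97],axis=0),dark.sum())
c=O+S@[-.078,.002,.038]
print("pusher",c)
s=ctrl.state()
for h in(.12,):rel(c+S[:,2]*h,toolR(S))
print(R.from_rotvec(s["tool_rot"]).as_matrix())
E
```

```text
top [[-0.0646 -0.0294  0.0612]
 [-0.0484  0.004   0.0759]
 [-0.0368  0.0364  0.0817]] 270
side [[-0.0702 -0.0351  0.0582]
 [-0.0602 -0.0138  0.0767]
 [-0.046   0.0271  0.0807]] 262
pusher [ 0.4594 -0.2233  0.1055]
shift [-0.4646, -0.5682, 0.0171] turn [-0.3873, -0.2495, 1.1254]
[[-0.897  0.442  0.   ]
 [ 0.442  0.897 -0.   ]
 [-0.     0.    -1.   ]]
```

Request:
drive_tool(
  series=[
    [[0,0,-0.04],[0,0,0],0.0854],
    [[0,0,-0.08],[0,0,0],0.0854],
    [[-0.27,-0.31,-0.08],[0,0,1.0],0.0854],
    [[-0.27,-0.31,-0.08],[0,0,1.0],0.0854],
    [[-0.27,-0.31,-0.08],[0,0,1.0],0.0854],
    [[-0.27,-0.31,-0.08],[0,0,1.0],0.0854],
    [[-0.27,-0.31,-0.08],[0,0,1.0],0.0854],
    [[-0.27,-0.31,-0.08],[0,0,1.0],0.0854],
    [[-0.27,-0.31,-0.08],[0,0,1.0],0.0854],
    [[-0.27,-0.31,-0.08],[0,0,1.0],0.0854],
    [[-0.27,-0.31,-0.08],[0,0,1.0],0.0854],
    [[-0.27,-0.31,-0.08],[0,0,1.0],0.0854],
  ],
)

```text
time: 1.9
tcp_pos: [0.3482, 0.0937, 0.3116]
tool_rot: [2.093, 2.342, 0.001]
contact_force: [1.5, 1.1, 1.0]
finger_gap: 0.0853
grip_force: 0.0
```

Run:
```python
from h import *
S=slicerR(-1.8);O=np.array([.546,-.228,.104])
c=O+S@[-.054,.002,.040]
rel(c+S[:,2]*.12,toolR(S));print(ctrl.state()["tcp_pos"],ctrl.state()["joints"])
```

```text
shift [-0.3231, 0.0455, 0.0855] turn [-0.4345, -0.0312, 0.141]
[0.34817783 0.09368324 0.3115971 ] [ 1.61282324e-01 -1.98419359e-01  1.85859323e+00 -1.81971118e-04
  1.48036310e+00  4.94675872e-02]
```

Request:
drive_tool(
  series=[
    [[-0.3231,0.0455,0.03],[-0.4345,-0.0312,0.141],0.0854],
    [[-0.3231,0.0455,0.03],[-0.4345,-0.0312,0.141],0.0854],
    [[-0.3231,0.0455,0.03],[-0.4345,-0.0312,0.141],0.0854],
    [[-0.3231,0.0455,0.03],[-0.4345,-0.0312,0.141],0.0854],
    [[-0.3231,0.0455,0.03],[-0.4345,-0.0312,0.141],0.0854],
    [[-0.3231,0.0455,0.03],[-0.4345,-0.0312,0.141],0.0854],
    [[-0.3231,0.0455,0.0855],[-0.4345,-0.0312,0.141],0.0854],
    [[-0.3231,0.0455,0.0855],[-0.4345,-0.0312,0.141],0.0854],
    [[-0.3231,0.0455,0.0855],[-0.4345,-0.0312,0.141],0.0854],
    [[-0.3231,0.0455,0.0855],[-0.4345,-0.0312,0.141],0.0854],
    [[-0.3231,0.0455,0.0855],[-0.4345,-0.0312,0.141],0.0854],
    [[-0.3231,0.0455,0.0855],[-0.4345,-0.0312,0.141],0.0854],
  ],
)

```text
time: 2.9
tcp_pos: [0.43, -0.2196, 0.2265]
tool_rot: [2.007, 1.948, 0.431]
contact_force: [-0.9, 0.5, -0.1]
finger_gap: 0.0853
grip_force: 0.0
```

Run:
```python
from h import *
np.set_printoptions(precision=4,suppress=True)
S=slicerR(-1.8);O=np.array([.546,-.228,.104])
s=ctrl.state();print(s["tcp_pos"],s["joints"])
K,T,im,d=look("wrist","w0.png");P=cloud(K,T,d);B=(P-O)@S
for t in["bed_center","lift_point","blade","pusher_center"]:
    for q in nets.spot_point(t,"wrist")[:1]:
        u,v=np.round(q["centre"]).astype(int);print(t,q["p"],u,v,B[min(v,399),min(u,639)])
dark=(im.max(-1)<70)&(d>0)&(abs(B[...,0]+.055)<.05)&(abs(B[...,1])<.06)&(B[...,2]>.05)
q=B[dark];print(len(q),np.percentile(q,[2,50,98],axis=0))
top=q[q[:,2]>np.percentile(q[:,2],98)-.02];print(cv2.minAreaRect(top[:,:2].astype(np.float32)))
np.save("wB.npy",B);rel(O+S@[-.054,.002,.04],toolR(S))
```

```text
[ 0.43   -0.2196  0.2265] [-0.6785 -0.0327  1.9656  0.3364  0.8815 -0.8208]
bed_center 0.85 381 185 [-0.0057  0.0033  0.0038]
lift_point 0.67 528 199 [ 0.1246 -0.0097  0.0022]
blade 0.72 402 188 [0.0121 0.0013 0.0065]
24323 [[-0.1023 -0.0207  0.0743]
 [-0.0553  0.0165  0.23  ]
 [-0.0076  0.0348  0.247 ]]
((-0.0546402744948864, 0.016938114538788795), (0.09925831109285355, 0.01353373285382986), 0.043849483132362366)
shift [-0.0029, -0.0006, 0.1202] turn [0.0001, -0.0001, 0.0023]
```

View pics/w0.png

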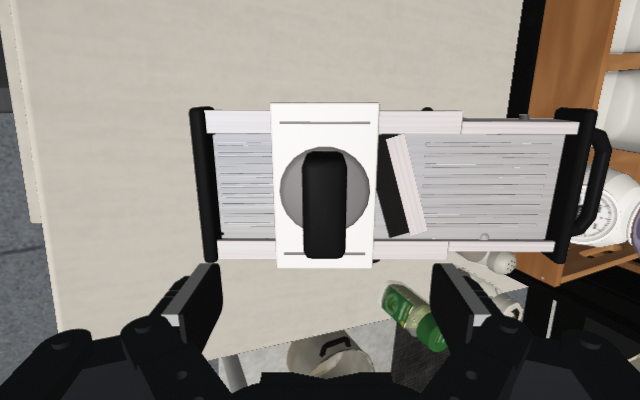

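Run:
```python
from h import *
np.set_printoptions(precision=4,suppress=True)
B=np.load("wB.npy")
print("bar top row205",B[205,295:355:3])
print("bar col325",B[145:262:5,325])
print("plate col 290",B[98:110:2,290],B[262:272:2,290])
print("plate row 140",B[140,266:280:2],B[140,372:384:2])
print("bed",B[190,240],B[190,260],B[170,450],B[170,540],B[220,540])
print("rail edges",[B[r,c] for r,c in((116,235),(128,235),(245,235),(255,235),(127,550),(247,540))])
print("stops",B[190,190:225:3],B[190,550:590:3])
```

```text
bar top row205 [[-0.0784 -0.0074  0.028 ]
 [-0.0759 -0.0072  0.0284]
 [-0.0735 -0.0073  0.0281]
 [-0.068   0.0077  0.0759]
 [-0.0659  0.0081  0.0772]
 [-0.0639  0.0083  0.0781]
 [-0.0619  0.0079  0.0766]
 [-0.0599  0.008   0.0768]
 [-0.0579  0.0081  0.0772]
 [-0.0559  0.0082  0.0774]
 [-0.054   0.0081  0.0771]
 [-0.052   0.0087  0.0792]
 [-0.05    0.0084  0.0781]
 [-0.048   0.008   0.077 ]
 [-0.0459  0.0075  0.0753]
 [-0.044   0.008   0.077 ]
 [-0.0419  0.0078  0.0763]
 [-0.0371 -0.0071  0.0287]
 [-0.0347 -0.0073  0.0281]
 [-0.0321 -0.0077  0.0268]]
bar col325 [[-0.0541  0.0404  0.0231]
 [-0.0541  0.037   0.0266]
 [-0.054   0.0388  0.0611]
 [-0.054   0.0377  0.0741]
 [-0.054   0.0351  0.0775]
 [-0.054   0.0318  0.0776]
 [-0.054   0.0284  0.0769]
 [-0.054   0.0252  0.0774]
 [-0.054   0.022   0.0782]
 [-0.054   0.0184  0.0772]
 [-0.054   0.0152  0.0778]
 [-0.054   0.0116  0.0772]
 [-0.054   0.0081  0.0771]
 [-0.054   0.0045  0.0769]
 [-0.0539  0.0012  0.0777]
 [-0.0539 -0.0024  0.0774]
 [-0.054  -0.0061  0.0771]
 [-0.0539 -0.0093  0.0783]
 [-0.0539 -0.0132  0.0776]
 [-0.0539 -0.0166  0
[... 1158 characters left out ...]
0.1841 -0.0099 -0.0281]
 [-0.1825 -0.0108 -0.0315]
 [-0.1797 -0.0108 -0.0316]
 [-0.1568  0.0036  0.0224]
 [-0.1543  0.0037  0.0226]
 [-0.1518  0.0037  0.0228]
 [-0.1497  0.0035  0.0219]
 [-0.1488  0.0023  0.0172]
 [-0.1488  0.0002  0.0094]
 [-0.1486 -0.0018  0.0021]
 [-0.1455 -0.0013  0.0037]
 [-0.1432 -0.0016  0.0027]] [[ 0.1419 -0.0013  0.003 ]
 [ 0.1454 -0.0016  0.0017]
 [ 0.1449 -0.0004  0.0063]
 [ 0.1456  0.0004  0.0091]
 [ 0.1455  0.0014  0.0131]
 [ 0.1459  0.0022  0.0161]
 [ 0.1456  0.0033  0.02  ]
 [ 0.1468  0.0038  0.0218]
 [ 0.148   0.0042  0.0236]
 [ 0.1507  0.0041  0.0232]
 [ 0.1535  0.004   0.0227]
 [ 0.2471 -0.0286 -0.0993]
 [ 0.1798 -0.0036 -0.0057]
 [ 0.1807 -0.0029 -0.0033]]
```

Run:
```python
from h import *
np.set_printoptions(precision=4,suppress=True)
B=np.load("wB.npy")
for c in range(215,270,12):
    q=B[:,c];q=q[(q[:,2]>.012)&(q[:,2]<.022)&(abs(q[:,1])<.08)];print(c,q[:,0].mean(),q[:,1].min(),q[:,1].max())
for c in range(385,550,15):
    q=B[:,c];q=q[(q[:,2]>.010)&(q[:,2]<.022)&(abs(q[:,1])<.08)];print(c,q[:,0].mean(),q[:,1].min(),q[:,1].max())
```

```text
215 -0.1463460695989327 -0.06084692573505958 0.06658888283058241
227 -0.13522896294219625 -0.06019735273899849 0.06663694233239474
239 -0.12536320939652495 -0.060047275964535296 0.06664695927780999
251 -0.11537753588798592 -0.05988687028928956 0.0666614436212734
263 -0.10546607254174685 -0.05982637150178517 0.06664110700365068
385 -0.004483364371919894 -0.06085987099737302 0.06672484624382531
400 0.007942792015952124 -0.061003901971902176 0.0666646062260561
415 0.02035098839148591 -0.06131970335588792 0.06664636964274463
430 0.03287414693876449 -0.061241429761758046 0.06605332639814684
445 0.04534837092366147 -0.06136431852241648 0.06598276019840997
460 0.05594870206841982 -0.05159977620549837 0.06601859829877965
475 0.07045471509563427 -0.05340543855269443 0.058448349800131104
490 0.08292558304551369 -0.05343018165864973 0.05845401618752063
505 0.09537086325017548 -0.053200722984435296 0.05832403222269327
520 0.10772293620746919 -0.05290684287586252 0.058322387551796626
535 0.12020031573929181 -0.05276823439384414 0.05835748788820596
```

Request:
drive_tool(
  series=[
    [[0,0,0.04],[0,0,0],0.0854],
    [[-0.001,-0.001,0.08],[0,0,0],0.0854],
    [[-0.001,-0.001,0.1],[0,0,0],0.0854],
    [[-0.001,-0.001,0.115],[0,0,0],0.0854],
    [[-0.001,-0.001,0.115],[0,0,0],0.0854],
    [[-0.001,-0.001,0.115],[0,0,0],0.0854],
  ],
)

```text
time: 3.65
tcp_pos: [0.4774, -0.222, 0.1212]
tool_rot: [2.008, 1.949, 0.431]
contact_force: [0.1, 0.3, -0.1]
finger_gap: 0.0853
grip_force: 0.0
```

Request:
drive_tool(
  series=[
    [[-0.002,0,0.004],[0,0,0],0.0854],
    [[-0.002,0,0.004],[0,0,0],0.02],
    [[-0.002,0,0.004],[0,0,0],0.02],
    [[-0.002,0,0.004],[0,0,0],0.02],
    [[-0.002,0,0.004],[0,0,0],0.02],
    [[-0.002,0,0.004],[0,0,0],0.02],
    [[-0.002,0,0.004],[0,0,0],0.02],
    [[-0.002,0,0.004],[0,0,0],0.02],
    [[-0.002,0,0.004],[0,0,0],0.02],
    [[-0.002,0,0.004],[0,0,0],0.02],
  ],
  squeeze=35,
)

```text
time: 4.48
tcp_pos: [0.4791, -0.2246, 0.118]
tool_rot: [2.007, 1.947, 0.431]
contact_force: [-5.0, 0.9, 5.9]
finger_gap: 0.0295
grip_force: 35.2
```

Run:
```python
from h import *
S=slicerR(-1.8);O=np.array([.546,-.228,.104]);s=ctrl.state()
print((np.array(s["tcp_pos"])-O)@S);rel(O+S@[.1015,.0035,.04],toolR(S))
```

```text
[-0.05480055  0.0013075   0.04095427]
shift [0.002, 0.1563, 0.0009] turn [-0.0005, -0.0001, 0.0011]
```

Request:
drive_tool(
  series=[
    [[0,0.01,-0.0008],[0,0,0],0.02],
    [[0,0.025,-0.0008],[0,0,0],0.02],
    [[0,0.04,-0.0008],[0,0,0],0.02],
    [[0,0.055,-0.0008],[0,0,0],0.02],
    [[0,0.07,-0.0008],[0,0,0],0.02],
    [[0,0.07,-0.0008],[0,0,0],0.02],
  ],
)

```text
time: 4.98
tcp_pos: [0.5439, -0.2265, 0.1487]
tool_rot: [2.006, 1.948, 0.431]
contact_force: [0.4, -0.0, -2.9]
finger_gap: 0.0296
grip_force: 35.1
```

Request:
drive_tool(
  series=[
    [[0,0.015,0],[0,0,0],0.02],
    [[0,0.03,0],[0,0,0],0.02],
    [[0,0.045,0],[0,0,0],0.02],
    [[0,0.06,0],[0,0,0],0.02],
    [[0,0.07,0],[0,0,0],0.02],
    [[0,0.08,0],[0,0,0],0.02],
    [[0,0.0855,0],[0,0,0],0.02],
    [[0,0.0855,0],[0,0,0],0.02],
    [[0,0.0855,0],[0,0,0],0.02],
  ],
)

```text
time: 5.73
tcp_pos: [0.6193, -0.2287, 0.1834]
tool_rot: [2.008, 1.948, 0.431]
contact_force: [-0.1, -0.1, -0.1]
finger_gap: 0.0296
grip_force: 35.6
```

Run:
```python
from h import *
np.set_printoptions(precision=4,suppress=True)
S=slicerR(-1.8);O=np.array([.546,-.228,.104]);s=ctrl.state()
print((np.array(s["tcp_pos"])-O)@S,np.array(s["contact_force"])@S)
K,T,im,d=look("wrist","w1.png")
K,T,im,d=look("top");B=(cloud(K,T,d)-O)@S
np.save("tB.npy",B);w=(im.min(-1)>200)&(abs(B[...,1])<.06)&(B[...,2]>.02)&(B[...,2]<.06)
print(np.percentile(B[w],[2,98],axis=0))
```

```text
[0.1    0.0016 0.041 ] [-0.1726 -0.1334 -0.0513]
[[-0.0016 -0.0584  0.0202]
 [ 0.1429  0.0592  0.0283]]
```

View pics/w1.png

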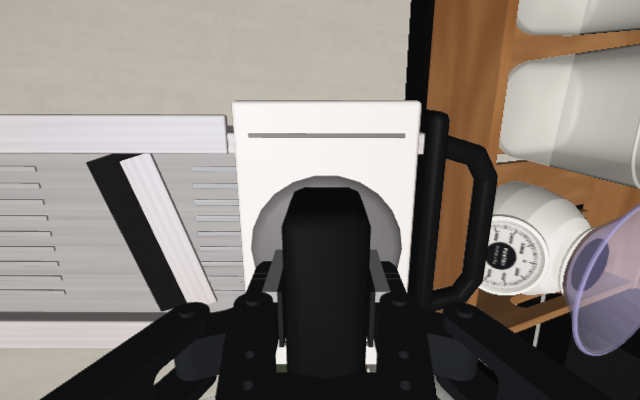

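The pusher is at the top, a small gap (px 419–426) short of the stop, lip cut just below it. Nudge slightly and lift square to the bed.

Request:
drive_tool(
  series=[
    [[0,0.0015,0],[0,0,0],0.02],
    [[0,0.0015,0],[0,0,0],0.02],
    [[0,0.0015,0],[0,0,0],0.02],
    [[0,0.0015,-0.008],[0,0,0],0.02],
    [[0,0.0015,-0.016],[0,0,0],0.02],
    [[0,0.0015,-0.024],[0,0,0],0.02],
    [[0,0.0015,-0.032],[0,0,0],0.02],
    [[0,0.0015,-0.04],[0,0,0],0.02],
    [[0,0.0015,-0.04],[0,0,0],0.02],
  ],
  squeeze=45,
)

```text
time: 6.58
tcp_pos: [0.6041, -0.2286, 0.2231]
tool_rot: [2.006, 1.946, 0.432]
contact_force: [-0.1, 0.2, -1.9]
finger_gap: 0.0295
grip_force: 45.4
```

Run:
```python
from h import *
np.set_printoptions(precision=4,suppress=True)
S=slicerR(-1.8);O=np.array([.546,-.228,.104]);s=ctrl.state()
print((np.array(s["tcp_pos"])-O)@S,np.array(s["contact_force"])@S,s["joints"])
look("wrist","w2.png")
Sg=R.from_euler('z',72.8,degrees=True).as_matrix()
# pusher centre in tool frame: TCP approx at (x: y offset), 1mm
p=np.array([.545,.067,.16]);rel(p,toolR(Sg))
rel(np.array([.55,-.15,.30]),toolR(slicerR(-1.8)))
```

```text
[0.103  0.0013 0.0834] [-0.9144  0.1639 -1.6253] [-0.4895  0.3241  1.5642  0.2467  0.8706 -0.5821]
shift [0.2935, -0.0879, 0.0271] turn [0.3727, 0.2848, -1.2789]
shift [0.0767, -0.0182, -0.0946] turn [0.0008, 0.0004, 0.0012]
```

View pics/w2.png

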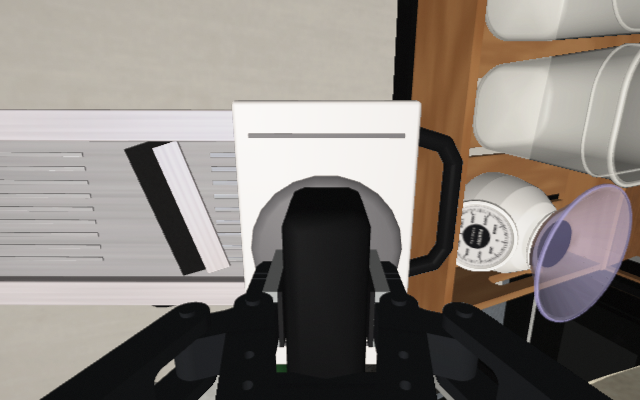

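Request:
drive_tool(
  series=[
    [[0.02,-0.005,-0.025],[0,0,0],0.02],
    [[0.045,-0.012,-0.055],[0,0,0],0.02],
    [[0.07,-0.018,-0.085],[0,0,0],0.02],
    [[0.1,-0.025,-0.09],[0.037,0.028,-0.128],0.02],
    [[0.13,-0.03,-0.085],[0.075,0.057,-0.256],0.02],
    [[0.16,-0.04,-0.08],[0.112,0.085,-0.384],0.02],
    [[0.19,-0.05,-0.075],[0.149,0.114,-0.512],0.02],
    [[0.22,-0.06,-0.07],[0.186,0.142,-0.64],0.02],
    [[0.25,-0.07,-0.065],[0.224,0.171,-0.767],0.02],
    [[0.27,-0.078,-0.06],[0.261,0.199,-0.895],0.02],
    [[0.285,-0.084,-0.055],[0.298,0.228,-1.023],0.02],
    [[0.2935,-0.0879,-0.05],[0.335,0.256,-1.151],0.02],
  ],
)

```text
time: 7.63
tcp_pos: [0.5118, 0.0699, 0.2283]
tool_rot: [0.787, 2.984, 0.086]
contact_force: [-0.2, -0.2, -2.3]
finger_gap: 0.0293
grip_force: 45.7
```

```bash
cat > tray.py <<'E'
from h import *
np.set_printoptions(precision=4,suppress=True)
s=ctrl.state();print(s["tcp_pos"])
Sg=R.from_euler('z',72.8,degrees=True).as_matrix()
rel([.5476,.066,.12],toolR(Sg))
for n in["top","side","wrist"]:
    K,T,im,d=look(n,n+"2.png");P=cloud(K,T,d);np.save(n+"2.npy",P);np.save(n+"2im.npy",im)
    for q in nets.spot_point("tray_floor",n)[:1]: print(n,q)
E
python3 tray.py
```

```text
[0.5118 0.0699 0.2283]
shift [-0.0288, 0.0068, 0.1103] turn [0.0637, 0.046, -0.2153]
side {'centre': [310.3, 219.1], 'p': 0.56}
```

Request:
drive_tool(
  series=[
    [[-0.01,0.002,0.02],[0.03,0.02,-0.1],0.02],
    [[-0.02,0.005,0.05],[0.0637,0.046,-0.2153],0.02],
    [[-0.0288,0.0068,0.08],[0.0637,0.046,-0.2153],0.02],
    [[-0.0288,0.0068,0.1103],[0.0637,0.046,-0.2153],0.02],
    [[-0.0288,0.0068,0.1103],[0.0637,0.046,-0.2153],0.02],
    [[-0.0288,0.0068,0.1103],[0.0637,0.046,-0.2153],0.02],
  ],
)

```text
time: 8.43
tcp_pos: [0.5479, 0.0635, 0.1205]
tool_rot: [0.485, 3.104, 0.001]
contact_force: [-0.3, 0.6, -1.4]
finger_gap: 0.0293
grip_force: 45.7
```

```bash
python3 tray.py
python3 - <<'E'
import cv2,numpy as np
a=cv2.imread("pics/wrist2.png")
b=cv2.resize(cv2.imread("pics/side2.png")[160:310,200:400],(800,600),interpolation=cv2.INTER_CUBIC)
cv2.imwrite("pics/s2.png",b)
E
```

```text
[0.5479 0.0635 0.1205]
shift [0.001, 0.0023, 0.0005] turn [0.0009, 0.0, -0.0095]
side {'centre': [308.8, 217.5], 'p': 0.78}
```

View pics/wrist2.png

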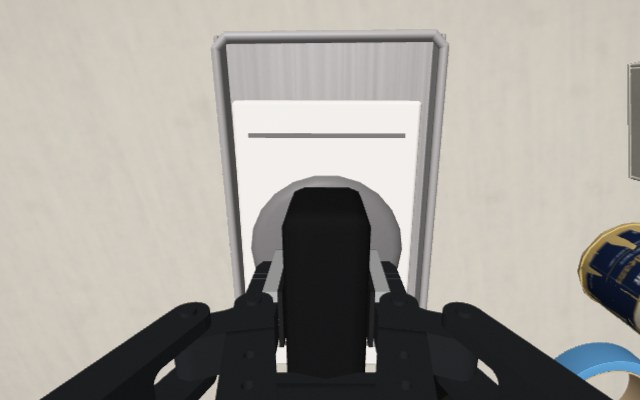

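View pics/s2.png

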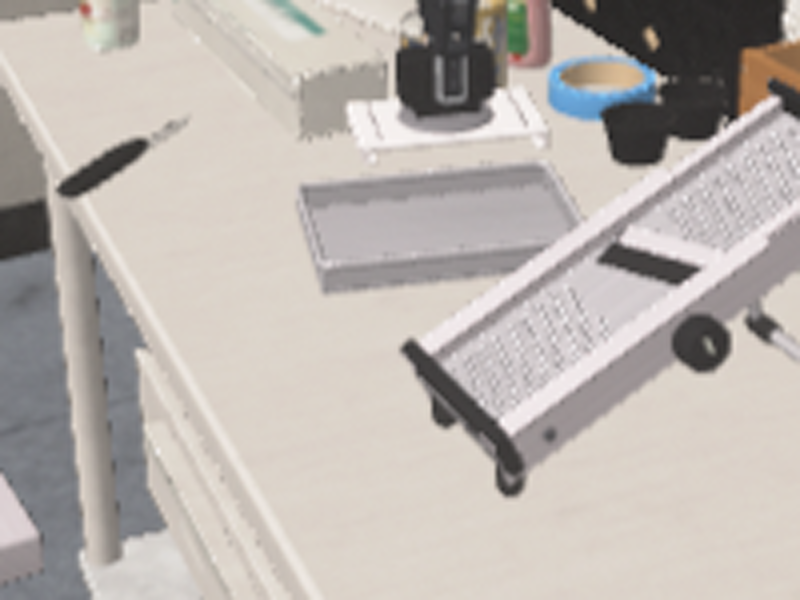

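The wrist view shows the pusher (px 233–421) centred between the tray walls (px 220–442) and parallel; the end wall is at row ~37. A quick numeric check of lengthwise position:

Run:
```python
from h import *
np.set_printoptions(precision=4,suppress=True)
P=np.load("wrist2.npy");s=ctrl.state();R0=R.from_rotvec(s["tool_rot"]).as_matrix()
Q=(P-s["tcp_pos"])@R0
for r,c in((33,330),(37,330),(70,330),(104,330),(104,240),(120,217),(120,223),(120,436),(120,442)):print(r,c,Q[r,c],P[r,c])
```

```text
33 330 [0.1093 0.0029 0.0969] [0.4459 0.1    0.0249]
37 330 [0.1071 0.0029 0.0977] [0.448  0.0993 0.0242]
70 330 [0.0891 0.0032 0.1184] [0.4653 0.0942 0.0035]
104 330 [0.0692 0.002  0.0183] [0.4835 0.087  0.1037]
104 240 [ 0.0693 -0.0372  0.0174] [0.4715 0.0496 0.1045]
120 217 [ 0.0552 -0.079   0.1217] [0.4728 0.0056 0.0001]
120 223 [ 0.0569 -0.0678  0.0976] [0.4745 0.0168 0.0243]
120 436 [0.0568 0.073  0.0971] [0.5172 0.1509 0.0251]
120 442 [0.0567 0.0774 0.0983] [0.5186 0.155  0.0239]
```

Request:
drive_tool(
  series=[
    [[0.004,0.003,0.015],[0,0,-0.005],0.02],
    [[0.004,0.003,0.035],[0,0,-0.005],0.02],
    [[0.004,0.003,0.055],[0,0,-0.005],0.02],
    [[0.004,0.003,0.068],[0,0,-0.005],0.02],
    [[0.004,0.003,0.075],[0,0,-0.005],0.02],
    [[0.004,0.003,0.078],[0,0,-0.005],0.02],
    [[0.004,0.003,0.08],[0,0,-0.005],0.02],
    [[0.004,0.003,0.08],[0,0,-0.005],0.02],
  ],
)

```text
time: 9.4
tcp_pos: [0.5459, 0.0683, 0.0412]
tool_rot: [0.473, 3.103, 0.002]
contact_force: [0.5, -0.3, -2.1]
finger_gap: 0.0301
grip_force: 45.8
```

Now 1 mm at a time until contact.

Request:
drive_tool(
  series=[
    [[0,0,0.001],[0,0,0],0.02],
    [[0,0,0.002],[0,0,0],0.02],
    [[0,0,0.003],[0,0,0],0.02],
    [[0,0,0.003],[0,0,0],0.02],
  ],
)

```text
time: 9.73
tcp_pos: [0.5457, 0.0683, 0.0378]
tool_rot: [0.473, 3.103, 0.002]
contact_force: [1.2, -0.9, -0.3]
finger_gap: 0.0297
grip_force: 46.1
```

Request:
drive_tool(
  series=[
    [[0,0,0.0005],[0,0,0],0.02],
    [[0,0,0.001],[0,0,0],0.02],
    [[0,0,0.001],[0,0,0],0.02],
  ],
)

```text
time: 9.98
tcp_pos: [0.5459, 0.0682, 0.0375]
tool_rot: [0.473, 3.103, 0.002]
contact_force: [-1.8, 0.3, 8.2]
finger_gap: 0.0295
grip_force: 47.2
```

Contact (8 N). Release, then withdraw straight up.

Request:
drive_tool(
  series=[
    [[0,0,0],[0,0,0],0.036],
    [[0,0,0],[0,0,0],0.045],
    [[0,0,0],[0,0,0],0.06],
    [[0,0,0],[0,0,0],0.07],
    [[0,0,0],[0,0,0],0.07],
    [[0,0,0],[0,0,0],0.07],
    [[0,0,-0.01],[0,0,0],0.07],
    [[0,0,-0.03],[0,0,0],0.07],
    [[0,0,-0.06],[0,0,0],0.07],
    [[0,0,-0.1],[0,0,0],0.07],
    [[0,0,-0.14],[0,0,0],0.07],
    [[0,0,-0.14],[0,0,0],0.07],
  ],
)

```text
time: 10.98
tcp_pos: [0.5478, 0.0683, 0.1853]
tool_rot: [0.471, 3.092, 0.006]
contact_force: [0.8, -0.6, 1.8]
finger_gap: 0.0702
grip_force: 0.0
```

Run:
```python
from h import *
np.set_printoptions(precision=4,suppress=True)
s=ctrl.state();print(s["tcp_pos"],s["contact_force"],s["finger_gap"])
K,T,im,d=look("wrist","w3.png");P=cloud(K,T,d)
w=(im.min(-1)>205)&(abs(P[...,2]-.022)<.012)&(abs(P[...,0]-.546)<.15)&(abs(P[...,1]-.067)<.15)
q=P[w];c=q.mean(0);print(len(q),c,np.linalg.svd(q-c,full_matrices=False)[2][2])
```

```text
[0.5478 0.0683 0.1853] [ 0.8385 -0.585   1.7682] 0.07021230866525827
7329 [0.5325 0.0721 0.0192] [-0.0002 -0.0005  1.    ]
```

View pics/w3.png

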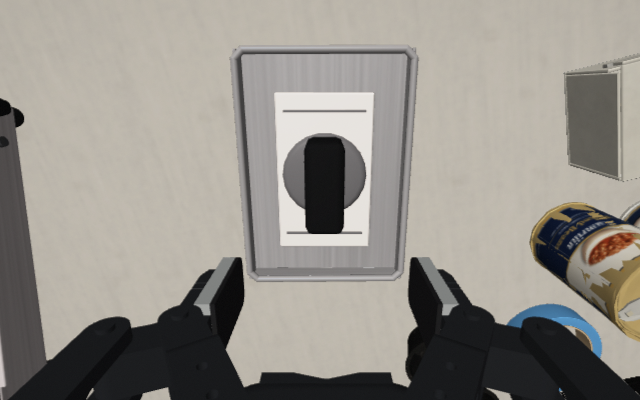

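The pusher (px 275–374 × 93–246) lies flat and upright, centred inside the tray (px 233–417 × 46–280). The fingers are well clear of it, so I'm handing in.

```bash
python3 -c "
from plant import sign_off;print(sign_off())"
```

```text
the job is handed in; nothing more can be done
None
```

The pusher was slid to the top of the rails, lifted straight off and set down upright and flat in the wash tray; the job was handed in at about 11 s, and no verdict was returned.

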